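Clamp a sample tube shut with a draw latch

TASK

Fasten the draw latch of the blue split clamp that holds the steel sample tube: take the wire loop by its black tab, drop its cross bar behind the steel hook on the moving half, and while you still hold the tab draw it back gently until the bar bears on the hook's outer face under its lip. Then let go and press the red lever down past centre, firmly but without forcing it, until it lies flat on its rest and stays there by itself, holding the clamp drawn together. Leave the things standing around undisturbed.

Things in the scene. Friction and masses are not known exactly. Their poses are not given: they have to be found in the camera images.
- clamp: split tube clamp, fixed to the table: base plate 235 x 112 x 12 mm, blue fixed half (local x -115 to 0 mm) and moving half, both 80 mm wide with tops 62 mm above the table, a steel tube 39 mm thick and 124 mm long across the seam. Origin on the table, z up; local +x runs along the latch toward the moving half and hook; the latch lies in the plane local y = 0
- lever_pin (a point): axis of the lever's hinge, clamp local (-15, 0, 80) mm; axes as the clamp's
- jaw: the blue moving half, 36 x 80 x 48 mm, that carries the hook; origin at the middle of its lower inner edge, axes as the clamp's, at clamp local (14, 0, 14) mm when fully open. Springs hold it at its open stop; it slides to local -x: 6 N starts it, then 9 N more for each mm
- hook_nominal (a point): nominal place of the dark steel hook's outer face, at the height of the moving half's top (62 mm): clamp local (58, 0, 62) mm with the jaw open. The true hook is screwed in or out along local x by up to 4 mm either way (unmeasured): find it by feel. Keep the pull on it under 10 N while holding the loop; 3 to 7 N is a good snug pull. Axes as the clamp's
- hook_foot (a point): point straight below hook_nominal on the base plate. The hook: an upright plate 8 mm thick (x), 16 mm wide (y); its outer (+x) face is upright, 56 to 76 mm above the table; on top a lip 74 to 78 mm above the table overhangs the outer face by 3 mm. Beyond the outer face there is open air down to the base plate
- loop: wire loop; origin on its pivot pin in the lever, local x along its two side wires (36 mm apart, 6 mm thick) to the cross bar, local y along the bar, local z toward the tab's top. The bar is round, 8 mm thick, 36 mm long, 84 mm from the pivot pin. The pivots are stiff: lever and loop stay where they are left
- loop_bar (a point): middle of the loop's cross bar, loop local (84, 0, 0) mm; it must go behind the hook's outer face, below the lip: bar centre about 70 mm above the table, 4 mm outside the face. There, drawn up, the loop slopes down about 0.3 rad from its pivot
- loop_tab (a point): grasp point on the loop's black tab, loop local (92, 0, 27) mm; the tab is 10 mm (x) by 18 mm (y) and reaches from loop z = -3 to 34 mm; pinch it across the 18 mm (fingers closing along local y), fingertips 6 mm or more above the cross bar's middle
- lever: red lever handle, 28 mm wide, 7 mm thick, reaching 85 mm from the lever pin; origin on the lever pin, local x along the handle to its tip. It is pressed on its -z face: the face toward the hook when it stands up, the top face when it lies flat. Press with less than 25 N
- press_point (a point): where to press the handle: in the middle of its pressed (-z) face, 62 mm from the lever pin
- lever_turn (a joint): lever angle, rad: 0 = handle 50 degrees above local +x, grows as it goes up, over and down toward local -x; 2.269 = flat, pointing to local -x, a hard stop. The loop's pivot is 14 mm from the lever pin, at an elevation over local +x of 58 degrees + lever_turn. Hooked, it takes up to about 10 N at the press point, most at 0.9 to 1.6, passes centre near 2.0 and snaps home
- loop_turn (a joint): loop angle relative to the lever, rad: elevation of the loop's side wires above local +x = lever_turn + loop_turn. Pivot friction: drawing the held loop along local x takes 6 to 7 N at the tab even before the bar meets the hook; the snug pull comes on top of that
- jaw_travel (a joint): how far the moving half has been drawn in, m: 0 = open stop, 3 to 11 mm when latched
- soil_specimen: brown clay cylinder 39 mm thick, 78 mm tall, standing behind the clamp; bystander, origin under its middle
- brass_weight: brass weight 29 mm thick, 50 mm tall, standing behind the clamp; bystander, origin under its middle

How it is judged:
By the outcome, as a careful person would: the job done as asked, in the order asked, and still so for the second after the job is handed in, with the robot touching nothing.
It also fails if it takes over 64 s, if anything falls off the work surface, if the arm or the gripper's body presses on something with over 40 N, if the wrist force passes 120 N, or if a joint passes its speed limit or range.

ROBOT

A 6-joint arm with a two-finger parallel gripper is mounted at the origin on a cart in front of the work surface, level with it; the furniture and walls round the work are solid. World frame = base frame: x ahead of the robot, y to its left, z up, the work surface at z = 0. Lengths are in m, angles in rad, forces in N, time in s.
With the tool pointing down it reaches from about 0.35 to 0.975 m from the base axis. Payload 4.9 kg.
Tool frame: the origin (TCP) lies on the centre line of the jaws, within the pads' length; the fingertips stand manip.tip_reach ahead of it and the grasp point (between the pads) is the TCP (manip.tip_reach is the distance from the TCP to the fingertips, in m); z points along the fingers, y is the line along which they close (so a half turn about z gives the same grasp; the last joint's range is limited). The gripper opens to 85 mm and grips with 20 to 120 N. Pads are 22 mm wide; open, the fingers measure 114 mm over their backs; the gripper's body (76 mm by 85 mm) begins 54 mm behind the grasp point. The pads swing forward as they close: fully open they stand 13 mm farther back than shut.
Start: joints at [-1.224, 0.053, 1.613, -0, 1.476, -0.119], TCP at [0.281, -0.558, 0.25] pointing down, gripper open.
Joint ranges: [-3.01, 3.01], [-1.01, 2.22], [0.06, 2.58], [-1.02, 4.17], [0.09, 2.62], [-3.14, 3.14]. Speed limits (rad/s): [2.57, 2.57, 3.14, 3.14, 3.14, 3.14].

INTERFACE

Orientations are given as a unit quaternion [w, x, y, z].
In Python, from plant import manip gives the robot as it stands. The module is installed in compiled form; this text tells all that it offers.
- The arm moves only by the tool move_arm, never from a script. Its argument "rows" is a list of rows, each a list of 7 numbers: the shift along the tool's x, y, z in cm, then the turn, a rotation vector about the tool's x, y, z in degrees, then the opening, from -1 (shut) to 1 (fully open). In form: [[tx, ty, tz, ax, ay, az, jaw], ...]. A call has 1 to 20 rows; each row shifts and turns the commanded pose from where the row before left it, along the tool's axes as they then stand; what a row does not reach is not made up. A row lasts 1/12 s, in which the tool goes at most 41.7 mm and 7.16 degrees, less where a joint would pass 70% of its speed; a pose out of reach is approached as far as the arm can. A call is refused whole if a number of a shift passes 4.17 or a number of a turn 7.16, either way. A call with a gripper value outside its range is refused whole. The fingers move at their own pace and stop on an object; the grip force is fixed at half the most. Time passes only in rows, so rows that do not move let the fingers close. It gives the time, the measured TCP pose, the force, the opening and the grip force at its end, in the units of the state.
- manip.state(): the state, without advancing time (a new reading comes with each control period).
- manip.grab_frame(name): name is "scene" or "top"; returns a dict with "img" (384x512x3 uint8, blue, green, red), "mtx" (3x3 intrinsics, pixels), "R" (3x3) and "t" (3): a world point X has camera coordinates R X + t. Camera axes: x right, y down, z forward; pixel columns grow to the right and rows downward; lengths in m; the calibration is good to about 2 mm. A picture is of the moment at which its call begins. There is no depth.
- manip.job_done(): hands the job in; it is judged then, once.
The state is a dict: "time": time; "joint_pos": joint angles; "joint_vel": joint speeds; "joint_efforts": joint torques, N m; "tool_pos": TCP position; "tool_rot": TCP orientation; "contact_force": force on the tool from outside, world axes, zero at the start; "ft_torque": the same for the moment, N m; "gripper_width": opening from 0.0 (shut) to 1.0 (fully open); "grasp_force": force on a finger pad.
Only numpy, scipy, OpenCV 4.12 (cv2) and the standard library are available. Lean on these libraries where they do the work, as an engineer would, in place of code of your own. Each camera call takes 0.05 s, during which the arm holds its last target. There are 200 camera calls.

## Working session

There is one attempt and no reset: what is moved stays moved. The work goes in short steps, Python scripts to look and compute and a tool call to move; the robot and the scene stay as the last step left them, time stands still between calls to the robot, and variables do not carry over. Pictures are saved under pics/ and viewed, at most 10 in all, crops included, and the job is handed in when it is done.

Besides the shell and the picture viewer there is one more tool, called after "Request:" by a JSON object that holds its "name" and its "arguments". move_arm: Moves the arm, as the interface text tells. Its arguments: {"type":"object","properties":{"rows":{"type":"array","items":{"type":"array","items":{"type":"number"}}}},"required":["rows"]}

```bash
mkdir -p pics; ls; python3 - <<'E'
from plant import manip
import cv2,numpy as np
s=manip.state();print(s,manip.tip_reach)
for n in("scene","top"):
    f=manip.grab_frame(n);cv2.imwrite(f"pics/{n}0.png",f["img"]);np.savez(f"{n}.npz",**f)
    print(n,f["mtx"].tolist(),(-f["R"].T@f["t"]).round(3),f["R"].round(3).tolist())
a=cv2.imread("pics/scene0.png");b=cv2.imread("pics/top0.png")
E
```

```text
pics
{'time': 0.0, 'joint_pos': array([-1.22398775e+00,  5.33613409e-02,  1.61432584e+00,  9.43907014e-06,
        1.47597393e+00, -1.18982085e-01]), 'joint_vel': array([-0.00010516, -0.00057994,  0.00105797, -0.0009171 ,  0.00129952,
        0.00106852]), 'joint_efforts': array([-5.27705797e-04, -3.93674254e+01, -3.70181537e+01, -3.05420508e-04,
        7.05950733e-03,  1.70407048e-07]), 'tool_pos': array([ 0.28051638, -0.55785133,  0.24904117]), 'tool_rot': array([-1.02805841e-03,  9.73001829e-01,  2.30795085e-01, -1.12890143e-04]), 'contact_force': array([-0.09822497, -0.02722776, -0.10555467]), 'ft_torque': array([ 0.02747101, -0.01217344, -0.00722311]), 'grasp_force': 0.0, 'gripper_width': 1.0012094573054227} 0.019
scene [[494.5791509951017, 0.0, 247.79054196160584], [0.0, 494.5791509951017, 183.11248784336448], [0.0, 0.0, 1.0]] [0.078 0.643 0.552] [[-0.741, -0.671, -0.017], [-0.311, 0.365, -0.877], [0.595, -0.645, -0.48]]
top [[375.40093596378824, 0.0, 257.64183750219985], [0.0, 375.40093596378824, 191.30463205229765], [0.0, 0.0, 1.0]] [0.472 0.039 1.007] [[-0.008, -1.0, -0.013], [-0.983, 0.011, -0.186], [0.186, 0.011, -0.983]]
```

View pics/scene0.png

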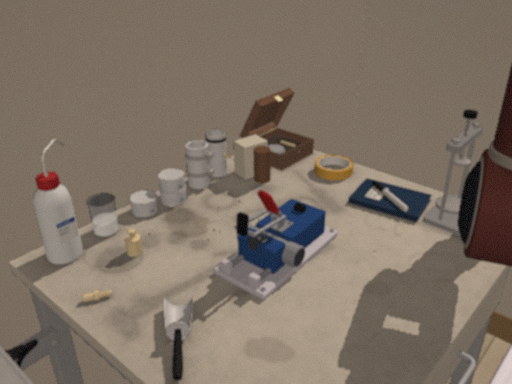

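View pics/top0.png

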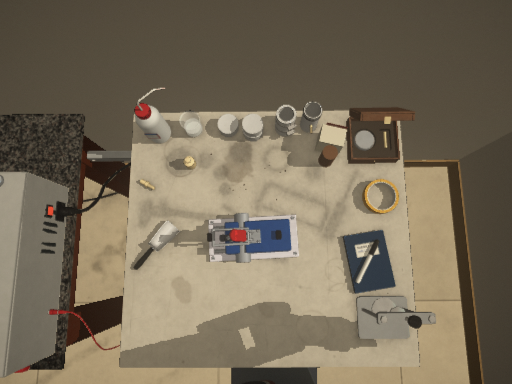

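The scene view shows the clamp at about (275,240), with the black tab at (242,224), the red lever at (269,203) and the tube end at (293,254). In the top view the clamp runs from (208,240) at the hook end to (298,238), so local +x is roughly world +y.

```bash
python3 - <<'E'
import cv2,numpy as np
a=cv2.imread("pics/scene0.png")[180:300,205:345];b=cv2.imread("pics/top0.png")[208:268,200:305]
a=cv2.resize(a,None,fx=5,fy=5,interpolation=2)
b=cv2.resize(b,None,fx=7,fy=7,interpolation=2)
cv2.imwrite("pics/ca.png",a);cv2.imwrite("pics/cb.png",b)
E
```

```text
(no output)
```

View pics/ca.png

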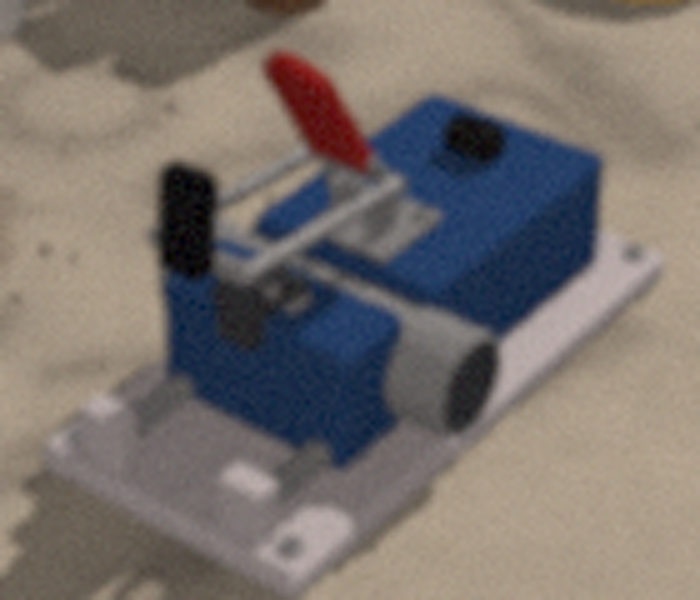

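View pics/cb.png

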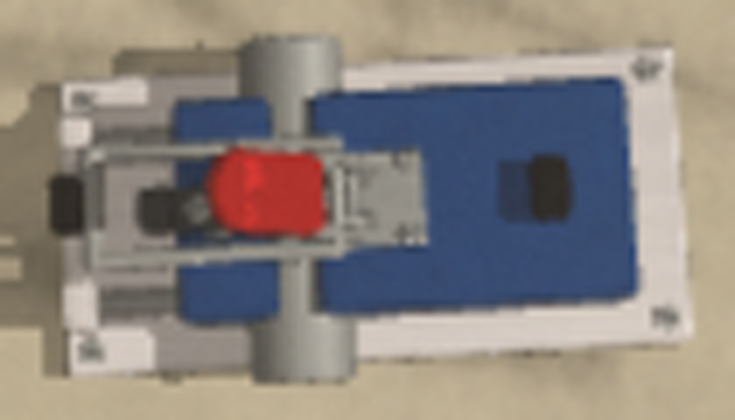

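The scene crop shows the loop held up, with its tab at (188,220) outside and above the hook at (240,310). The lever runs from (360,165) to its tip at (285,60). In the top crop, the fixed half's top corners are (312,97), (620,78), (636,297) and (320,313), and the tab is at (67,205).

```bash
cat >h.py <<'E'
import numpy as np,cv2
from scipy.optimize import least_squares
C={n:np.load(f"{n}.npz") for n in("scene","top")}
def un(n,p):
    o,s=((205,180),5) if n=="scene" else ((200,208),7)
    return (np.array(p,float)+.5)/s-.5+np.array(o)
def ray(n,px):
    c=C[n];d=c["R"].T@np.linalg.solve(c["mtx"],[*px,1.]);return -c["R"].T@c["t"],d
def onz(n,px,z):
    o,d=ray(n,px);return o+d*(z-o[2])/d[2]
def pose(p):
    c,s=np.cos(p[2]),np.sin(p[2]);return np.array([[c,-s,0],[s,c,0],[0,0,1]]),np.array([p[0],p[1],0])
def w2l(p,X):
    R,t=pose(p);return R.T@(X-t)
def onplane(n,px,p,y=0):  # ray to plane local y
    R,t=pose(p);o,d=ray(n,px);o=R.T@(o-t);d=R.T@d;return o+d*(y-o[1])/d[1]
E
python3 - <<'E'
from h import *
L=[(-.115,-.04),(-.115,.04),(0,-.04),(0,.04),(-.115,.04),(-.115,-.04)]
P=[("top",(620,78)),("top",(636,297)),("top",(312,97)),("top",(320,313)),("scene",(600,157)),("scene",(432,97))]
W=np.array([onz(n,un(n,p),.062) for n,p in P]);print(W.round(4))
def f(p,k=slice(None)):
    R,t=pose(p);return ((np.c_[L,[0.062]*6]@R.T+t-W)[k,:2]).ravel()
r=least_squares(f,[.45,.04,1.57]);print(r.x,(f(r.x)*1e3).reshape(-1,2).round(1))
p=r.x;np.save("p.npy",p)
for q in[(62,82),(70,377),(692,342),(670,47)]:print("base",w2l(p,onz("top",un("top",q),.012)).round(4))
for nm,q in dict(tabtop=(190,168),tabbot=(188,275),levtip=(285,57),levroot=(362,165),hook=(240,285)).items():print(nm,onplane("scene",un("scene",q),p).round(4))
print("barend near",onplane("scene",un("scene",(232,272)),p,.018).round(4), onplane("scene",un("scene",(398,185)),p,.018).round(4))
for z in(.09,.1,.11,.12):print(z,w2l(p,onz("top",un("top",(67,205)),z)).round(4),"bar",w2l(p,onz("top",un("top",(95,207)),z)).round(4))
E
```

```text
[[ 0.5791 -0.0265  0.062 ]
 [ 0.501  -0.0304  0.062 ]
 [ 0.5734  0.0846  0.062 ]
 [ 0.4964  0.0819  0.062 ]
 [ 0.5043 -0.0286  0.062 ]
 [ 0.5788 -0.0228  0.062 ]]
[0.53471769 0.08624255 1.62469481] [[ 1.7  0.1]
 [-0.1 -0.3]
 [ 1.3  3.8]
 [-1.6  2.2]
 [-3.4 -2.2]
 [ 2.  -3.6]]
base [ 0.0931 -0.0558  0.012 ]
base [0.0943 0.0548 0.012 ]
base [-0.1379  0.0564  0.012 ]
base [-0.1387 -0.0544  0.012 ]
tabtop [0.08   0.     0.1393]
tabbot [0.0823 0.     0.1001]
levtip [0.0312 0.     0.1573]
levroot [-0.0122  0.      0.0946]
hook [0.056  0.     0.0817]
barend near [0.082  0.018  0.1087] [-0.0083  0.018   0.0954]
0.09 [ 0.0822 -0.0032  0.09  ] bar [ 0.0725 -0.0019  0.09  ]
0.1 [ 0.0809 -0.0025  0.1   ] bar [ 0.0713 -0.0012  0.1   ]
0.11 [ 0.0795 -0.0017  0.11  ] bar [ 0.07   -0.0005  0.11  ]
0.12 [ 0.0781 -0.001   0.12  ] bar [0.0687 0.0003 0.12  ]
```

```bash
cat >>h.py <<'E'
def st():
    from plant import manip
    from scipy.spatial.transform import Rotation as Ro
    s=manip.state();p=np.load("p.npy");R,t=pose(p)
    T=Ro.from_quat(s["tool_rot"],scalar_first=True).as_matrix()
    Rt=R@np.diag([1,-1,-1]) # nominal tool frame
    print("t",round(s["time"],2),"tcp local mm",(w2l(p,s["tool_pos"])*1e3).round(1),"tool-vs-nominal rotvec deg",np.degrees(Ro.from_matrix(Rt.T@T).as_rotvec()).round(1),"F local",(R.T@s["contact_force"]).round(1),"w",round(s["gripper_width"]*85,1),"g",round(s["grasp_force"],1))
    return s,T,p
def togo(local_mm):
    s,T,p=st();R,t=pose(p);d=R@(np.array(local_mm)/1e3)+t-s["tool_pos"]
    print("shift tool cm",(T.T@d*100).round(2))
E
python3 - <<'E'
from h import *
p=np.load("p.npy");R,t=pose(p);c=R@[-.058,0,0]+t
p[2]=1.618;R,t=pose(p);p[:2]=(c-R@[-.058,0,0])[:2];np.save("p.npy",p);print(p)
togo([79,0,280])
E
```

```text
[0.53510549 0.08626217 1.618     ]
t 0.1 tcp local mm [-631.4  284.7  249.2] tool-vs-nominal rotvec deg [ 0.1  0.1 66. ] F local [ 0.   0.6 -0.7] w 85.1 g 0.0
shift tool cm [ 54.89 -53.35  -2.97]
```

Request:
{"name": "move_arm", "arguments": {"rows": [[0,0,-1.2,0,0,-6.6,1],[0,0,-1.2,0,0,-6.6,1],[0,0,-1.2,0,0,-6.6,1],[0,0,-1.2,0,0,-6.6,1],[0,0,-1.2,0,0,-6.6,1],[0,0,-1.2,0,0,-6.6,1],[0,0,-1.2,0,0,-6.6,1],[0,0,-1.2,0,0,-6.6,1],[0,0,-1.2,0,0,-6.6,1],[0,0,-1.2,0,0,-6.6,1],[0,0,0,0,0,0,1],[0,0,0,0,0,0,1]]}}

```text
time: 1.1
tool_pos: [0.2807, -0.5585, 0.3705]
tool_rot: [0.0, 0.691, 0.723, -0.0]
contact_force: [-0.6, 0.2, -1.0]
gripper_width: 1.004
grasp_force: 0.0
```

```bash
python3 -c "
from h import *
togo([79,0,280])"
```

```text
t 1.1 tcp local mm [-632.1  284.5  370.5] tool-vs-nominal rotvec deg [-0.  -0.   0.2] F local [ 0.2  0.6 -1. ] w 85.3 g 0.0
shift tool cm [71.2  28.22  9.  ]
```

Request:
{"name": "move_arm", "arguments": {"rows": [[3.56,1.41,0,0,0,0,1],[3.56,1.41,0,0,0,0,1],[3.56,1.41,0,0,0,0,1],[3.56,1.41,0,0,0,0,1],[3.56,1.41,0,0,0,0,1],[3.56,1.41,0,0,0,0,1],[3.56,1.41,0,0,0,0,1],[3.56,1.41,0,0,0,0,1],[3.56,1.41,0,0,0,0,1],[3.56,1.41,0,0,0,0,1],[3.56,1.41,0,0,0,0,1],[3.56,1.41,0,0,0,0,1],[3.56,1.41,0,0,0,0,1],[3.56,1.41,0,0,0,0,1],[3.56,1.41,0,0,0,0,1],[3.56,1.41,0,0,0,0,1],[3.56,1.41,0,0,0,0,1],[3.56,1.41,0,0,0,0,1],[3.56,1.41,0,0,0,0,1],[3.56,1.41,0,0,0,0,1]]}}

```text
time: 2.77
tool_pos: [0.5287, 0.1681, 0.3685]
tool_rot: [-0.001, 0.691, 0.723, -0.001]
contact_force: [1.4, -0.1, -0.3]
gripper_width: 1.0
grasp_force: 0.0
```

Request:
{"name": "move_arm", "arguments": {"rows": [[0,0,1.5,0,0,0,1],[0,0,1.5,0,0,0,1],[0,0,1.5,0,0,0,1],[0,0,1.5,0,0,0,1],[0,0,1.5,0,0,0,1],[0,0,1.5,0,0,0,1],[0,0,0,0,0,0,1],[0,0,0,0,0,0,1]]}}

```text
time: 3.43
tool_pos: [0.5279, 0.1647, 0.278]
tool_rot: [-0.001, 0.691, 0.723, -0.002]
contact_force: [0.0, -0.2, 0.7]
gripper_width: 0.998
grasp_force: 0.0
```

```bash
python3 -c "
from h import *
togo([79,0,128])"
```

```text
t 3.43 tcp local mm [ 78.7   3.5 278. ] tool-vs-nominal rotvec deg [ 0.2 -0.   0.2] F local [-0.2 -0.   0.7] w 84.9 g 0.0
shift tool cm [ 0.04  0.41 15.  ]
```

Request:
{"name": "move_arm", "arguments": {"rows": [[0,0.4,0,0,5,0,1],[-0.09,0,1.2,0,0,0,1],[-0.1,0,1.2,0,0,0,1],[-0.1,0,1.2,0,0,0,1],[-0.1,0,1.2,0,0,0,1],[-0.1,0,1.2,0,0,0,1],[-0.1,0,1.2,0,0,0,1],[-0.1,0,1.2,0,0,0,1],[-0.1,0,1.2,0,0,0,1],[-0.1,0,1.2,0,0,0,1],[-0.1,0,1.2,0,0,0,1],[-0.1,0,1.2,0,0,0,1],[-0.1,0,1.2,0,0,0,1],[0,0,0.4,0,0,0,1],[0,0,0,0,0,0,1]]}}

```text
time: 4.68
tool_pos: [0.5319, 0.1671, 0.1299]
tool_rot: [-0.033, 0.69, 0.723, 0.029]
contact_force: [0.1, 1.2, -0.6]
gripper_width: 1.004
grasp_force: 0.0
```

```bash
python3 -c "
from h import *
togo([79,0,128])
from plant import manip
f=manip.grab_frame('scene')['img'][150:300,180:360]
g=manip.grab_frame('top')['img'][190:270,190:310]
cv2.imwrite('pics/c1.png',np.vstack([cv2.resize(f,(480,400),interpolation=2),cv2.resize(g,(480,200*8//5-120),interpolation=2)]))"
```

```text
t 4.68 tcp local mm [ 80.9  -0.7 129.9] tool-vs-nominal rotvec deg [0.2 5.  0. ] F local [ 1.2 -0.1 -0.6] w 85.3 g 0.0
shift tool cm [-0.21 -0.07  0.17]
```

View pics/c1.png

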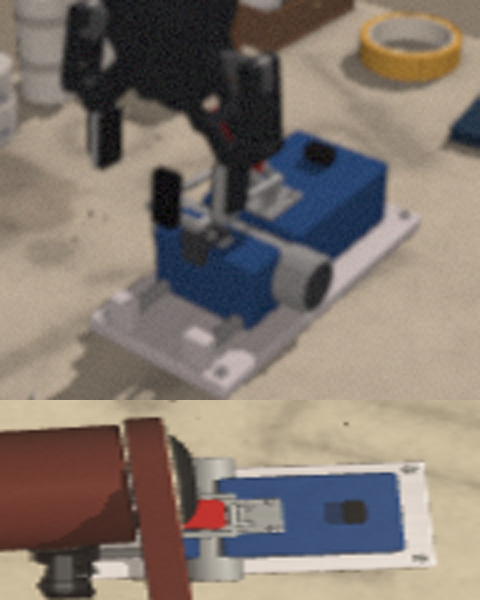

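The picture shows the fingertips at (105,150) and (230,205) straddling the black tab at (167,195), which sits midway between them. I'll close the gripper.

Request:
{"name": "move_arm", "arguments": {"rows": [[0,0,0,0,0,0,-1],[0,0,0,0,0,0,-1],[0,0,0,0,0,0,-1],[0,0,0,0,0,0,-1],[0,0,0,0,0,0,-1],[0,0,0,0,0,0,-1],[0,0,0,0,0,0,-1],[0,0,0,0,0,0,-1],[0,0,0,0,0,0,-1],[0,0,0,0,0,0,-1],[0,0,0,0,0,0,-1],[0,0,0,0,0,0,-1]]}}

```text
time: 5.78
tool_pos: [0.5329, 0.1674, 0.1319]
tool_rot: [-0.032, 0.69, 0.723, 0.03]
contact_force: [-0.9, 1.1, 1.7]
gripper_width: 0.196
grasp_force: 59.3
```

```bash
python3 -c "
from h import *
st()"
```

```text
t 5.78 tcp local mm [ 81.2  -1.6 131.9] tool-vs-nominal rotvec deg [0. 5. 0.] F local [1.1 0.9 1.7] w 16.6 g 59.3
```

Request:
{"name": "move_arm", "arguments": {"rows": [[0.08,0,0.24,0,-1.5,0,-1],[0.08,0,0.24,0,-1.5,0,-1],[0.08,0,0.24,0,-1.5,0,-1],[0.08,0,0.24,0,-1.5,0,-1],[0.08,0,0.24,0,-1.5,0,-1],[0.08,0,0.24,0,-1.5,0,-1],[0.08,0,0.24,0,-1.5,0,-1],[0.08,0,0.24,0,-1.5,0,-1],[0,0,0,0,0,0,-1]]}}

```text
time: 6.53
tool_pos: [0.5325, 0.1736, 0.1118]
tool_rot: [0.045, 0.689, 0.723, -0.043]
contact_force: [0.6, -1.1, -0.4]
gripper_width: 0.195
grasp_force: 59.1
```

```bash
python3 -c "
from h import *
st()
from plant import manip
f=manip.grab_frame('scene')['img'][150:300,180:360]
cv2.imwrite('pics/c2.png',cv2.resize(f,(720,600),interpolation=2))"
```

```text
t 6.53 tcp local mm [ 87.4  -1.5 111.8] tool-vs-nominal rotvec deg [ 0.  -7.1 -0.1] F local [-1.1 -0.5 -0.4] w 16.6 g 59.1
```

View pics/c2.png

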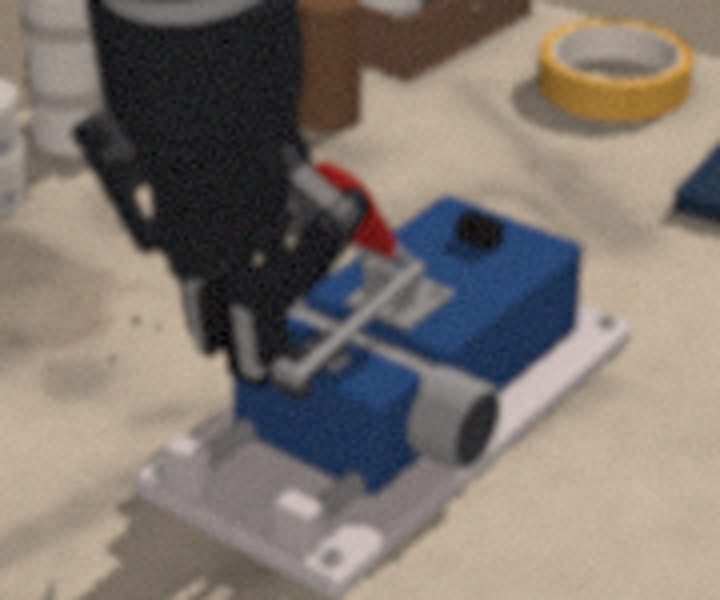

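```bash
python3 -c "
from h import *
p=np.load('p.npy')
for q in [(290,372),(285,378),(418,268)]: print(onplane('scene',[180+q[0]/4,150+q[1]/4],p,.018).round(4))"
```

```text
[0.0774 0.018  0.0884]
[0.0806 0.018  0.0873]
[-0.0099  0.018   0.0937]
```

The picture shows the tab held between the fingers. The bar's near end is at (290,375), about local (77, 18, 87) mm, just above and outside the hook. I'll swing it down another 10.5°.

Request:
{"name": "move_arm", "arguments": {"rows": [[0.08,0,0.24,0,-1.5,0,-1],[0.08,0,0.24,0,-1.5,0,-1],[0.08,0,0.24,0,-1.5,0,-1],[0.08,0,0.24,0,-1.5,0,-1],[0.08,0,0.24,0,-1.5,0,-1],[0.08,0,0.24,0,-1.5,0,-1],[0.08,0,0.24,0,-1.5,0,-1],[0,0,0,0,0,0,-1],[0,0,0,0,0,0,-1]]}}

```text
time: 7.33
tool_pos: [0.5325, 0.1755, 0.0948]
tool_rot: [0.11, 0.682, 0.715, -0.105]
contact_force: [0.4, -1.3, -2.0]
gripper_width: 0.197
grasp_force: 58.9
```

```bash
python3 -c "
from h import *
st()
from plant import manip
f=manip.grab_frame('scene')['img'][150:300,180:360]
cv2.imwrite('pics/c3.png',cv2.resize(f,(720,600),interpolation=2))"
```

```text
t 7.33 tcp local mm [89.3 -1.6 94.8] tool-vs-nominal rotvec deg [  0.  -17.5   0. ] F local [-1.3 -0.3 -2. ] w 16.8 g 58.9
```

View pics/c3.png

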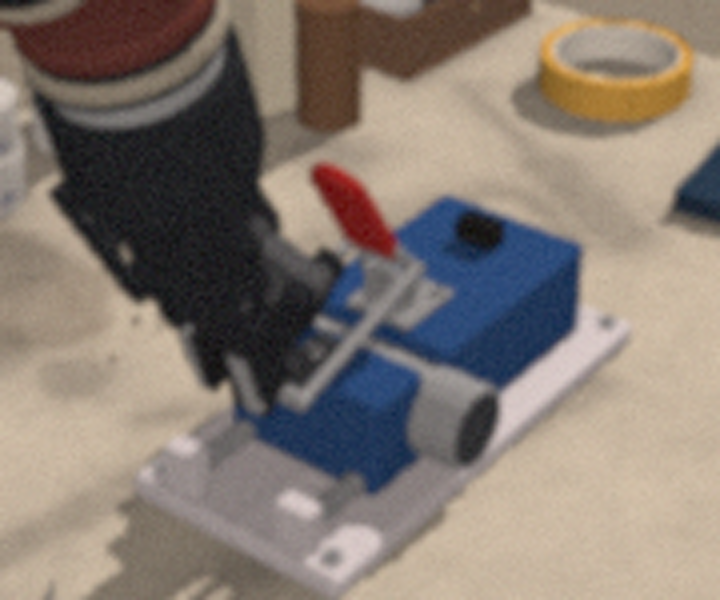

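```bash
python3 -c "
from h import *
p=np.load('p.npy')
R,t=pose(p);c=C['scene']
for X in [(.0735,.018,.069),(.0765,.018,.080),(.062,0,.078),(.0735,-.018,.069),(-.008,.018,.092)]:
  k=c['mtx']@(c['R']@(R@X+t)+c['t']);k=k[:2]/k[2];print(X,((k-[180,150])*4).round())
for q in [(292,398),(418,268)]: print(onplane('scene',[180+q[0]/4,150+q[1]/4],p,.018).round(4))"
```

```text
(0.0735, 0.018, 0.069) [297. 407.]
(0.0765, 0.018, 0.08) [292. 388.]
(0.062, 0, 0.078) [280. 360.]
(0.0735, -0.018, 0.069) [229. 375.]
(-0.008, 0.018, 0.092) [415. 273.]
[0.0764 0.018  0.0751]
[-0.0099  0.018   0.0937]
```

The picture shows the bar's near end at (292,397), about 70–73 mm high and outside the hook. I'll lower it slightly more, then start drawing back.

Request:
{"name": "move_arm", "arguments": {"rows": [[0.05,0,0.16,0,-1,0,-1],[0.05,0,0.16,0,-1,0,-1],[-0.05,0,0.017,0,0,0,-1],[-0.05,0,0.017,0,0,0,-1],[-0.05,0,0.017,0,0,0,-1],[-0.05,0,0.017,0,0,0,-1],[-0.05,0,0.017,0,0,0,-1],[-0.05,0,0.017,0,0,0,-1],[0,0,0,0,0,0,-1]]}}

```text
time: 8.13
tool_pos: [0.5326, 0.1741, 0.092]
tool_rot: [0.121, 0.681, 0.713, -0.115]
contact_force: [-0.7, 7.8, -1.1]
gripper_width: 0.194
grasp_force: 59.3
```

```bash
python3 -c "
from h import *
st()"
```

```text
t 8.13 tcp local mm [87.9 -1.6 92. ] tool-vs-nominal rotvec deg [ -0.  -19.3   0. ] F local [ 7.8  0.4 -1.1] w 16.5 g 59.3
```

Request:
{"name": "move_arm", "arguments": {"rows": [[-0.05,0,0.017,0,0,0,-1],[-0.05,0,0.017,0,0,0,-1],[-0.05,0,0.017,0,0,0,-1],[-0.05,0,0.017,0,0,0,-1],[0,0,0,0,0,0,-1]]}}

```text
time: 8.55
tool_pos: [0.5327, 0.1719, 0.0921]
tool_rot: [0.121, 0.681, 0.713, -0.116]
contact_force: [-0.6, 6.0, -1.3]
gripper_width: 0.194
grasp_force: 59.4
```

```bash
python3 -c "
from h import *
st()"
```

```text
t 8.55 tcp local mm [85.7 -1.7 92.1] tool-vs-nominal rotvec deg [ -0.  -19.3   0. ] F local [ 6.   0.3 -1.3] w 16.5 g 59.4
```

Request:
{"name": "move_arm", "arguments": {"rows": [[-0.05,0,0.017,0,0,0,-1],[-0.05,0,0.017,0,0,0,-1],[0,0,0,0,0,0,-1]]}}

```text
time: 8.8
tool_pos: [0.5328, 0.1708, 0.0922]
tool_rot: [0.122, 0.681, 0.713, -0.116]
contact_force: [-1.9, 5.5, -0.2]
gripper_width: 0.191
grasp_force: 59.4
```

```bash
python3 -c "
from h import *
st()"
```

```text
t 8.8 tcp local mm [84.6 -1.7 92.2] tool-vs-nominal rotvec deg [ -0.  -19.3   0. ] F local [ 5.6  1.7 -0.2] w 16.2 g 59.4
```

Request:
{"name": "move_arm", "arguments": {"rows": [[-0.05,0,0.017,0,0,0,-1],[-0.05,0,0.017,0,-0.1,0,-1],[-0.05,0,0.017,0,0,0,-1],[0,0,0,0,0,0,-1]]}}

```text
time: 9.13
tool_pos: [0.5328, 0.1692, 0.0922]
tool_rot: [0.122, 0.68, 0.713, -0.116]
contact_force: [-1.8, 6.5, -1.3]
gripper_width: 0.197
grasp_force: 59.4
```

Request:
{"name": "move_arm", "arguments": {"rows": [[-0.05,0,0.017,0,0,0,-1],[-0.05,0,0.017,0,-0.1,0,-1],[0,0,0,0,0,0,-1]]}}

```text
time: 9.38
tool_pos: [0.5329, 0.1682, 0.0921]
tool_rot: [0.123, 0.68, 0.713, -0.117]
contact_force: [-1.7, 6.2, -1.2]
gripper_width: 0.195
grasp_force: 59.3
```

Request:
{"name": "move_arm", "arguments": {"rows": [[-0.05,0,0.017,0,0,0,-1],[-0.05,0,0.017,0,-0.1,0,-1],[0,0,0,0,0,0,-1]]}}

```text
time: 9.63
tool_pos: [0.5329, 0.1676, 0.0921]
tool_rot: [0.123, 0.68, 0.713, -0.117]
contact_force: [-1.3, 7.0, -1.4]
gripper_width: 0.19
grasp_force: 59.4
```

Request:
{"name": "move_arm", "arguments": {"rows": [[-0.05,0,0.017,0,0,0,-1],[0,0,0,0,0,0,-1]]}}

```text
time: 9.8
tool_pos: [0.5329, 0.1675, 0.0921]
tool_rot: [0.123, 0.68, 0.713, -0.116]
contact_force: [-1.0, 8.4, -1.0]
gripper_width: 0.195
grasp_force: 59.5
```

Request:
{"name": "move_arm", "arguments": {"rows": [[-0.05,0,0.017,0,0,0,-1],[0,0,0,0,0,0,-1]]}}

```text
time: 9.97
tool_pos: [0.5329, 0.1675, 0.0921]
tool_rot: [0.122, 0.68, 0.713, -0.116]
contact_force: [-2.3, 11.5, -1.6]
gripper_width: 0.19
grasp_force: 59.6
```

Request:
{"name": "move_arm", "arguments": {"rows": [[-0.05,0,0.017,0,0,0,-1],[0,0,0,0,0,0,-1]]}}

```text
time: 10.13
tool_pos: [0.533, 0.1673, 0.0922]
tool_rot: [0.122, 0.681, 0.713, -0.116]
contact_force: [-1.9, 13.1, -1.6]
gripper_width: 0.195
grasp_force: 59.6
```

The TCP stopped at the hook and the force rose from about 6 to 13 N, so the snug pull is about 6–7 N. I'll let go and back off along the tool axis.

Request:
{"name": "move_arm", "arguments": {"rows": [[0,0,0,0,0,0,-0.4],[0,0,0,0,0,0,0],[0,0,0,0,0,0,0.2],[0,0,0,0,0,0,0.2],[0,0,0,0,0,0,0.2],[0,0,0,0,0,0,0.2],[0,0,-0.5,0,0,0,0.2],[0,0,-1,0,0,0,0.2],[0,0,-1.5,0,0,0,0.2],[0,0,-2,0,0,0,0.2],[0,0,-2,0,0,0,0.2],[0,0,-2,0,0,0,0.2],[0,0,-2,0,0,0,0.2],[0,0,-2,0,0,0,0],[0,0,-2,0,0,0,-1],[0,0,0,0,0,0,-1],[0,0,0,0,0,0,-1],[0,0,0,0,0,0,-1],[0,0,0,0,0,0,-1],[0,0,0,0,0,0,-1]]}}

```text
time: 11.8
tool_pos: [0.53, 0.2142, 0.2312]
tool_rot: [0.124, 0.68, 0.713, -0.12]
contact_force: [0.5, 0.1, 0.1]
gripper_width: -0.002
grasp_force: 0.0
```

```bash
python3 -c "
from h import *
st()
from plant import manip
f=manip.grab_frame('scene')['img'][150:300,180:360]
cv2.imwrite('pics/c4.png',cv2.resize(f,(720,600),interpolation=2))"
```

```text
t 11.8 tcp local mm [128.1  -0.9 231.2] tool-vs-nominal rotvec deg [  0.2 -19.9   0. ] F local [ 0.  -0.5  0.1] w -0.2 g 0.0
```

View pics/c4.png

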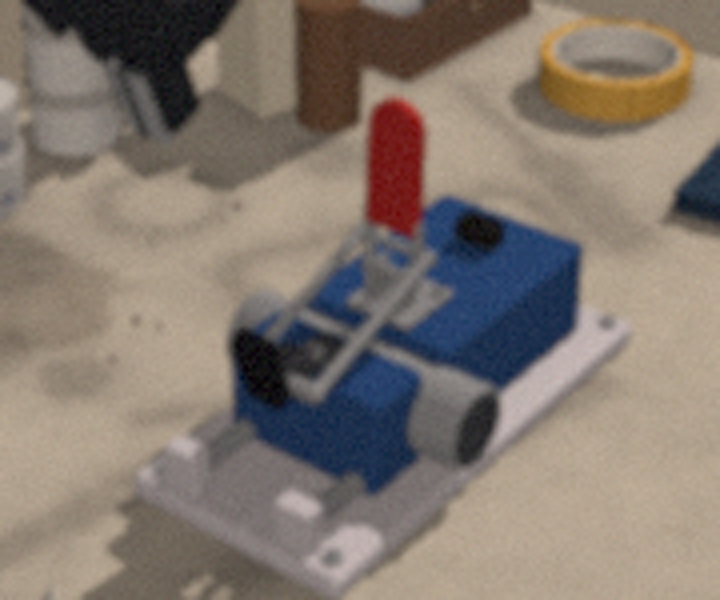

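The picture shows the tab resting beside the hook at (262,365) and the bar behind the hook. The lever stands nearly upright, tip (397,100) and root (395,235). Next I'll work out its angle and the press approach.

```bash
python3 -c "
from h import *
p=np.load('p.npy')
a,b=[onplane('scene',[180+q[0]/4,150+q[1]/4],p,0) for q in [(397,100),(394,235)]]
print(a.round(4),b.round(4),np.degrees(np.arctan2(a[2]-b[2],a[0]-b[0])))
togo([15,-1.6,161])"
```

```text
[-0.0175  0.      0.1661] [-0.0169  0.      0.1001] 90.57887843532315
t 11.85 tcp local mm [128.1  -1.1 231.4] tool-vs-nominal rotvec deg [  0.1 -19.9   0. ] F local [-0.  -0.3  0.2] w -0.0 g 0.0
shift tool cm [-8.25  0.08 10.47]
```

Request:
{"name": "move_arm", "arguments": {"rows": [[0,0,0,0,5,0,-1],[0,0,0,0,5,0,-1],[0,0,0,0,5,0,-1],[0,0,0,0,4.9,0,-1],[0,0,0,0,0,0,-1]]}}

```text
time: 12.27
tool_pos: [0.5308, 0.2127, 0.2327]
tool_rot: [-0.001, 0.692, 0.722, 0.001]
contact_force: [-0.1, -0.5, 0.0]
gripper_width: -0.001
grasp_force: 0.0
```

```bash
python3 -c "
from h import *
togo([15,-1.6,161])"
```

```text
t 12.27 tcp local mm [126.5  -1.7 232.7] tool-vs-nominal rotvec deg [0.  0.1 0.2] F local [-0.5  0.2  0. ] w -0.1 g 0.0
shift tool cm [-11.17   0.03   7.14]
```

Request:
{"name": "move_arm", "arguments": {"rows": [[-1.4,0,0.9,0,0,0,-1],[-1.4,0,0.9,0,0,0,-1],[-1.4,0,0.9,0,0,0,-1],[-1.4,0,0.9,0,0,0,-1],[-1.4,0,0.9,0,0,0,-1],[-1.4,0,0.9,0,0,0,-1],[-1.4,0,0.9,0,0,0,-1],[-1.4,0,0.9,0,0,0,-1],[0,0,0,0,0,0,-1],[-0.3,0,0,0,0,0,-1],[-0.3,0,0,0,0,0,-1],[-0.2,0,0,0,0,0,-1],[0,0,0,0,0,0,-1]]}}

```text
time: 13.35
tool_pos: [0.5367, 0.0951, 0.1614]
tool_rot: [-0.0, 0.69, 0.724, 0.001]
contact_force: [-0.1, 0.5, 0.0]
gripper_width: 0.002
grasp_force: 0.0
```

Request:
{"name": "move_arm", "arguments": {"rows": [[-0.2,0,0,0,0,0,-1],[-0.2,0,0,0,0,0,-1],[0,0,0,0,0,0,-1]]}}

```text
time: 13.6
tool_pos: [0.5366, 0.091, 0.1611]
tool_rot: [-0.0, 0.69, 0.724, 0.001]
contact_force: [0.1, -0.5, 0.6]
gripper_width: -0.001
grasp_force: 0.0
```

```bash
python3 -c "
from h import *
st()"
```

```text
t 13.6 tcp local mm [  4.7  -1.8 161.1] tool-vs-nominal rotvec deg [-0.   0.1  0. ] F local [-0.5 -0.1  0.6] w -0.1 g 0.0
```

Request:
{"name": "move_arm", "arguments": {"rows": [[-0.2,0,0,0,0,0,-1],[-0.2,0,0,0,0,0,-1],[-0.2,0,0,0,0,0,-1],[0,0,0,0,0,0,-1]]}}

```text
time: 13.93
tool_pos: [0.5368, 0.0847, 0.1608]
tool_rot: [-0.001, 0.69, 0.723, 0.001]
contact_force: [-1.1, -1.6, 0.3]
gripper_width: 0.001
grasp_force: 0.0
```

Request:
{"name": "move_arm", "arguments": {"rows": [[-0.2,0,0,0,0,0,-1],[-0.2,0,0,0,0,0,-1],[-0.2,0,0,0,0,0,-1],[0,0,0,0,0,0,-1]]}}

```text
time: 14.27
tool_pos: [0.5371, 0.0792, 0.1608]
tool_rot: [-0.001, 0.69, 0.723, 0.001]
contact_force: [0.1, 3.0, -0.7]
gripper_width: 0.002
grasp_force: 1.0
```

```bash
python3 -c "
from h import *
st()"
```

```text
t 14.27 tcp local mm [ -7.1  -1.6 160.8] tool-vs-nominal rotvec deg [0.  0.2 0. ] F local [ 3.  -0.2 -0.7] w 0.2 g 1.0
```

Request:
{"name": "move_arm", "arguments": {"rows": [[-0.215,0,0.025,0,0,0,-1],[-0.215,0,0.025,0,0,0,-1],[-0.215,0,0.025,0,0,0,-1],[-0.215,0,0.025,0,0,0,-1],[-0.21,0,0.055,0,0,0,-1],[-0.21,0,0.055,0,0,0,-1],[-0.21,0,0.055,0,0,0,-1],[-0.21,0,0.055,0,0,0,-1]]}}

```text
time: 14.93
tool_pos: [0.538, 0.0622, 0.1579]
tool_rot: [-0.001, 0.69, 0.723, 0.001]
contact_force: [-1.2, 6.5, 2.7]
gripper_width: 0.003
grasp_force: 3.1
```

```bash
python3 -c "
from h import *
st()"
```

```text
t 14.93 tcp local mm [-24.2  -1.7 157.9] tool-vs-nominal rotvec deg [-0.   0.1  0. ] F local [6.6 0.9 2.7] w 0.2 g 3.1
```

Request:
{"name": "move_arm", "arguments": {"rows": [[-0.2,0,0.085,0,0,0,-1],[-0.2,0,0.085,0,0,0,-1],[-0.2,0,0.085,0,0,0,-1],[-0.2,0,0.085,0,0,0,-1],[-0.185,0,0.11,0,0,0,-1],[-0.185,0,0.11,0,0,0,-1],[-0.185,0,0.11,0,0,0,-1],[-0.185,0,0.11,0,0,0,-1]]}}

```text
time: 15.6
tool_pos: [0.5388, 0.0465, 0.1507]
tool_rot: [-0.0, 0.69, 0.723, 0.001]
contact_force: [-2.3, 4.4, 5.5]
gripper_width: 0.004
grasp_force: 3.4
```

```bash
python3 -c "
from h import *
st()"
```

```text
t 15.6 tcp local mm [-39.9  -1.8 150.7] tool-vs-nominal rotvec deg [-0.   0.1  0. ] F local [4.5 2.1 5.5] w 0.3 g 3.4
```

Request:
{"name": "move_arm", "arguments": {"rows": [[-0.17,0,0.14,0,0,0,-1],[-0.17,0,0.14,0,0,0,-1],[-0.17,0,0.14,0,0,0,-1],[-0.17,0,0.14,0,0,0,-1],[-0.15,0,0.16,0,0,0,-1],[-0.15,0,0.16,0,0,0,-1],[-0.15,0,0.16,0,0,0,-1],[-0.15,0,0.16,0,0,0,-1]]}}

```text
time: 16.27
tool_pos: [0.5396, 0.0329, 0.1389]
tool_rot: [0.0, 0.69, 0.723, 0.0]
contact_force: [-3.1, 0.6, 5.7]
gripper_width: 0.006
grasp_force: 2.7
```

Request:
{"name": "move_arm", "arguments": {"rows": [[-0.125,0,0.18,0,0,0,-1],[-0.125,0,0.18,0,0,0,-1],[-0.125,0,0.18,0,0,0,-1],[-0.125,0,0.18,0,0,0,-1],[-0.1,0,0.2,0,0,0,-1],[-0.1,0,0.2,0,0,0,-1],[-0.1,0,0.2,0,0,0,-1],[-0.1,0,0.2,0,0,0,-1]]}}

```text
time: 16.93
tool_pos: [0.5399, 0.0246, 0.1223]
tool_rot: [-0.0, 0.69, 0.723, 0.001]
contact_force: [-0.1, 0.1, 2.3]
gripper_width: 0.004
grasp_force: 0.9
```

```bash
python3 -c "
from h import *
st()"
```

```text
t 16.93 tcp local mm [-61.8  -1.9 122.3] tool-vs-nominal rotvec deg [-0.   0.1  0. ] F local [0.1 0.1 2.3] w 0.4 g 0.9
```

Request:
{"name": "move_arm", "arguments": {"rows": [[-0.07,0,0.2,0,0,0,-1],[-0.07,0,0.2,0,0,0,-1],[-0.07,0,0.2,0,0,0,-1],[-0.07,0,0.2,0,0,0,-1],[-0.04,0,0.2,0,0,0,-1],[-0.04,0,0.2,0,0,0,-1],[-0.04,0,0.2,0,0,0,-1],[-0.04,0,0.2,0,0,0,-1]]}}

```text
time: 17.6
tool_pos: [0.5397, 0.0207, 0.1061]
tool_rot: [-0.001, 0.69, 0.724, 0.001]
contact_force: [-0.7, 0.5, 0.8]
gripper_width: -0.0
grasp_force: 0.0
```

Request:
{"name": "move_arm", "arguments": {"rows": [[0,0,0.1,0,0,0,-1],[0,0,0.1,0,0,0,-1],[0,0,0,0,0,0,-1]]}}

```text
time: 17.85
tool_pos: [0.5397, 0.0207, 0.1043]
tool_rot: [-0.001, 0.69, 0.724, 0.001]
contact_force: [-0.2, 0.0, -0.2]
gripper_width: 0.004
grasp_force: 0.0
```

Request:
{"name": "move_arm", "arguments": {"rows": [[0,0,0.1,0,0,0,-1],[0,0,0.1,0,0,0,-1],[0,0,0,0,0,0,-1]]}}

```text
time: 18.1
tool_pos: [0.54, 0.0207, 0.1026]
tool_rot: [-0.001, 0.69, 0.724, 0.001]
contact_force: [-0.1, -0.1, 0.2]
gripper_width: 0.0
grasp_force: 0.0
```

Request:
{"name": "move_arm", "arguments": {"rows": [[0,0,0.1,0,0,0,-1],[0,0,0.1,0,0,0,-1],[0,0,0,0,0,0,-1]]}}

```text
time: 18.35
tool_pos: [0.5401, 0.0207, 0.1024]
tool_rot: [-0.001, 0.69, 0.724, 0.0]
contact_force: [-5.1, -0.3, 10.1]
gripper_width: 0.005
grasp_force: 5.0
```

Request:
{"name": "move_arm", "arguments": {"rows": [[0,0,0.1,0,0,0,-1],[0,0,0.05,0,0,0,-1],[0,0,0,0,0,0,-1]]}}

```text
time: 18.6
tool_pos: [0.5403, 0.0207, 0.1023]
tool_rot: [-0.001, 0.69, 0.724, 0.0]
contact_force: [-9.0, 0.4, 17.4]
gripper_width: -0.005
grasp_force: 8.7
```

It's firmly on its rest, at 17 N. I'll back off and check.

Request:
{"name": "move_arm", "arguments": {"rows": [[0,0,-0.3,0,0,0,-1],[0,0,-0.5,0,0,0,-1],[0,0,-1.5,0,0,0,-1],[0,0,-2,0,0,0,-1],[0,0,-2,0,0,0,-1],[0,0,-2,0,0,0,-1],[0,0,-2,0,0,0,-1],[0,0,-2,0,0,0,-1],[0,0,-2,0,0,0,-1],[0,0,-2,0,0,0,-1],[0,0,0,0,0,0,-1],[0,0,0,0,0,0,-1],[0,0,0,0,0,0,-1]]}}

```text
time: 19.68
tool_pos: [0.5393, 0.0204, 0.2607]
tool_rot: [-0.001, 0.69, 0.723, 0.0]
contact_force: [0.7, 0.7, -0.3]
gripper_width: -0.001
grasp_force: 0.0
```

```bash
python3 -c "
from h import *
st()
from plant import manip
f=manip.grab_frame('scene')['img'][150:300,180:360]
cv2.imwrite('pics/c5.png',cv2.resize(f,(720,600),interpolation=2))"
```

```text
t 19.68 tcp local mm [-66.   -1.1 260.7] tool-vs-nominal rotvec deg [0.1 0.1 0. ] F local [ 0.7 -0.7 -0.3] w -0.1 g 0.0
```

View pics/c5.png

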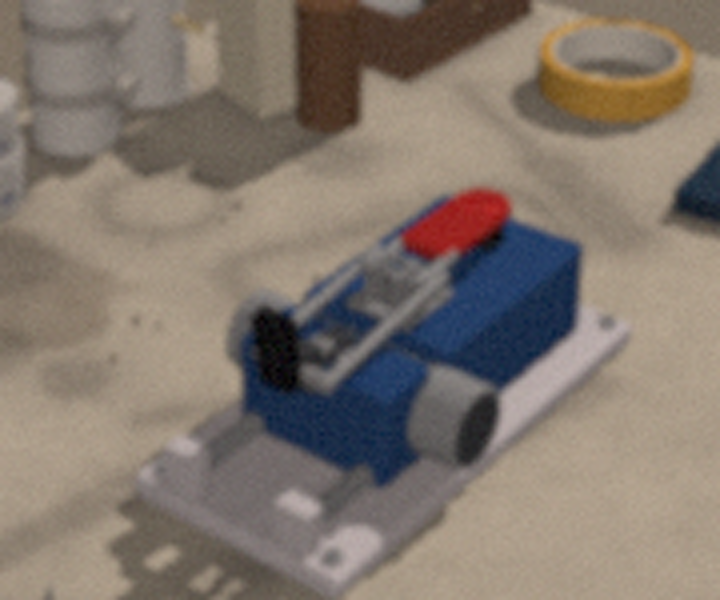

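The lever lies flat at (460,222), the loop is drawn over the hook with its tab at (277,348), and the moving half has been drawn in. The bystanders are untouched.

```bash
python3 -c "
from plant import manip
print(manip.job_done())"
```

```text
the job is handed in; nothing more can be done
None
```

The draw latch is fastened: the bar sits behind the hook, the lever stays flat on its rest by itself, the clamp is drawn together, and the job was handed in at about 20 s with nothing else disturbed.

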